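Put a dried chill core in its packing cradle and fold the drying arm

TASK

Take the steel chill core off the raised arm of the drying rack and lay it in the rubber groove of the packing stand, midway along, with its orange cap towards the orange end plate: hold it until you feel it resting squarely in the groove, and only then let go, without dropping it or pressing it hard into the saddle. Then fold the emptied drying arm fully down flat by its red tab, and leave the glasses and other things standing about where they are.

Things in the scene. Friction and masses are not known exactly. Their poses are not given: they have to be found in the camera images.
- core_center (a point): Middle of the chill core, a smooth steel tube, 46 mm diameter, 160 mm long, 0.25 to 0.5 kg, with an orange cap on one end (last 30 mm). x runs along the tube to the cap, y is level across it at the start, z up out of the drying arm. At the start it lies on the drying arm, sloping 0.60 rad (34 degrees), cap end high, plain end on a small stop plate.
- core_cap (a point): Point on the tube's axis inside the orange cap, 65 mm from the tube's centre; same axes as the centre.
- rack: Drying rack fixed to the table: white base plate 270 x 110 mm, 12 mm thick, with a hinged arm. Origin: centre of its underside; x runs from the hinge end towards the red tab end, y across, z up.
- rack_hinge (a point): Middle of the arm's hinge line, which is parallel to the rack's y, 40 mm above the table. The arm is two steel rods (8 mm thick, axes 30 mm apart) with a stop plate near the hinge. The tube rests on the rods only, so both its sides are free for fingers. The rods' axes lie 22 mm below the tube's axis but only within 19 mm of its middle plane.
- fold_tab (a point): Middle of the upper face of the red tab (44 mm along the arm, 64 mm wide, 8 mm thick) on the end of the drying arm, 216 mm from the hinge line. With the arm folded flat it is 44 mm above the table, at x = 111 mm in the rack's frame.
- drying_arm (a joint): Fold angle of the drying arm: 0 = raised at 34 degrees, as at the start; 0.60 rad = folded flat, level over the base, against its stop. A stiff friction hinge (about 1 N m) holds it wherever it is left; pressing the tab down with 4 to 8 N folds it.
- stand: Packing stand fixed to the table: green base 200 x 110 mm, 18 mm thick, a column, and on it a sprung black saddle with a groove of two rubber V blocks over the middle of the base. Origin: centre of the base's underside; x runs along the groove towards the orange end plate (inner face at x = 99 mm, top 10 mm above the seated tube's axis), y across, z up.
- stand_column (a point): Top of the fixed part of the column, 52 mm above the table. The saddle's height over it is set by hand and NOT reported: the axis of a tube just touching in the groove may be anywhere from 113 to 158 mm above the table, so feel or look for it. The column holds against 50 N.
- stand_mid (a point): Point on the table under the middle of the groove. V blocks: 90 degree V, 60 mm across the top, each 26 mm long, middles 52 mm to either side along x, 78 mm free between them for the fingers. The saddle is sprung: it sinks 1 mm per 1.5 N, at most 8 mm; the tube's own weight sinks it 2 to 3 mm.
- tumbler_a: Bystander: green glass tumbler, 72 wide, 110 high mm; origin at the centre of its underside. Stands loose on the table.
- tumbler_b: Bystander: clear glass tumbler, 72 wide, 90 high mm; origin at the centre of its underside. Stands loose on the table.
- mug: Bystander: white mug, 76 wide, 90 high mm; origin at the centre of its underside. Stands loose on the table.
- jar_lid: Bystander: flat aluminium jar lid, 90 across, 18 thick mm; origin at the centre of its underside. Stands loose on the table.
- spigot: Bystander: chrome dispenser tap standing on its rubber washer, about 90 high mm; origin at the centre of its underside. Stands loose on the table.
- spray: Bystander: blue plastic bottle with a white cap, 60 wide, 170 high mm; origin at the centre of its underside. Stands loose on the table.

How it is judged:
On the way, in this order (a step that is already met when the one before it is completed fails the run):
1. the tube is held by the fingers, clear of the drying arm (contact force between the fingers and core above 1 N and contact force between core and rack below 0.1 N and distance of core_center from where it was at the start of the episode above 0.04 m), for 0.2 s.
2. the tube, still held, rests in the stand's groove, midway, in line and cap to the end plate, and is felt there (y of core_center in the frame of stand between -0.006 and 0.006 m and x of core_center in the frame of stand between -0.015 and 0.015 m and angle between the x axis of core_center and the x axis of stand, either way round below 0.1 rad and x of core_cap in the frame of stand above 0.04 m and contact force between core and stand above 1 N and contact force between the fingers and core above 1 N and linear speed of core below 0.03 m/s), for 0.3 s.
3. the tube is let go and stays in the groove (y of core_center in the frame of stand between -0.006 and 0.006 m and x of core_center in the frame of stand between -0.015 and 0.015 m and angle between the x axis of core_center and the x axis of stand, either way round below 0.1 rad and x of core_cap in the frame of stand above 0.04 m and contact force between core and stand above 1 N and contact force between the fingers and core below 0.1 N), for 0.2 s.
4. the emptied arm is folded flat (value of joint drying_arm above 0.54 rad), for 0.2 s.
At the end, for the whole second after the job is handed in: The tube lies at rest and released in the groove: centre within 15 mm of the stand's middle along it and 6 mm across, axis within 0.1 rad of it, orange cap at the end plate's end; the drying arm is folded flat (over 0.54 rad) (all of step 3 and linear speed of core below 0.02 m/s and value of joint drying_arm above 0.54 rad); the robot touches nothing.
It fails at once if the tube is pressed on the stand with over 35 N (contact force between core and stand above 35 N).
It fails at once if the tube falls or flies unheld (contact force between the fingers and core below 0.05 N and linear speed of core above 0.35 m/s).
It fails at once if a bystander is moved over 40 mm or tipped over (distance of any of tumbler_a, tumbler_b, mug, jar_lid, spigot, spray from where it was at the start of the episode above 0.04 m or angle between any of tumbler_a, tumbler_b, mug, jar_lid, spigot, spray's own z axis and vertical above 0.4 rad).
It also fails if it takes over 64 s, if anything falls off the work surface, if the arm or the gripper's body presses on something with over 40 N, if the wrist force passes 120 N, or if a joint passes its speed limit or range.

ROBOT

A 7-joint arm with a two-finger parallel gripper is mounted at the origin on the work surface. World frame = base frame: x ahead of the robot, y to its left, z up, the work surface at z = 0. Lengths are in m, angles in rad, forces in N, time in s.
With the tool pointing down it reaches from about 0.425 to 0.925 m from the base axis. Payload 6.8 kg.
Tool frame: the origin (TCP) lies midway between the tips of the shut fingers; the grasp point (between the pads) lies bot.grip_point_offset behind it (bot.grip_point_offset is the distance from the TCP to the grasp point, in m); z points along the fingers, y is the line along which they close (so a half turn about z gives the same grasp; the last joint's range is limited). The gripper opens to 85 mm and grips with 20 to 120 N. Pads are 22 mm wide; open, the fingers measure 114 mm over their backs; the gripper's body (76 mm by 85 mm) begins 54 mm behind the grasp point. The pads swing forward as they close: fully open they stand 13 mm farther back than shut.
Start: joints at [1.017, 0.477, 0.022, 1.555, -0.011, 1.109, -0.083], TCP at [0.291, -0.609, 0.231] pointing down, gripper open.
Joint ranges: [-2.96, 2.96], [-0.34, 2.1], [-1.41, 1.46], [0.24, 2.44], [-1.37, 4.51], [0.17, 1.92], [-2.96, 2.96]. Speed limits (rad/s): [2.39, 2.39, 3.14, 3.14, 3.14, 3.14, 3.14].

INTERFACE

Orientations are given as a unit quaternion [w, x, y, z].
In Python, from station import get_obs, cams, job, bot gives the robot as it stands.
- The arm moves only by the tool arm_command, never from a script. Its argument "rows" is a list that holds one entry, the list of rows, each a list of 5 numbers: the finger opening in mm, from 0 to 85.4, then the shift along the world's x, y, z in units of 60 mm (1.0 is 60 mm), then the turn about the world's z in units of 0.08 rad (1.0 is 0.08 rad). In form: [[[grip, x, y, z, turn], ...]]. A call has exactly 10 rows; each row shifts and turns the commanded pose from where the row before left it; what a row does not reach is not made up. A row lasts 1/8 s, in which the tool goes at most 62.5 mm and 10.7 degrees, less where a joint would pass 70% of its speed; a pose out of reach is approached as far as the arm can. A call with a number of a shift or a turn outside -1 to 1 is refused whole. A call with a gripper value outside its range is refused whole. The fingers move at their own pace and stop on an object; "newtons" is the grip in N (left out, the last holds). Time passes only in rows, so rows that do not move let the fingers close, or fill a call up. It gives the time, the measured TCP pose, the force, the opening and the grip force at its end, in the units of the state.
- get_obs(): the state, without advancing time (a new reading comes with each control period).
- cams.read_camera(name): name is "side" or "top" or "wrist"; returns the picture (420x560x3 uint8, red, green, blue); there is no depth.
- cams.camera_params(name): a dict with "K" (3x3 intrinsics, pixels), "extrinsics" (4x4, takes a point from camera to world coordinates). Camera axes: x right, y down, z forward; pixel columns grow to the right and rows downward; lengths in m; the calibration is good to about 2 mm. A picture is of the moment at which its call begins: read the wrist's pose just before it. camera_params takes no time and is no camera call; for the wrist camera it gives the pose at the moment of the call.
- job.hand_in(): hands the job in; it is judged then, once.
The state is a dict: "t": time; "q": joint angles; "joint_vel": joint speeds; "joint_torque": joint torques, N m; "eef_pos": TCP position; "tool_rot": TCP orientation; "contact_force": force on the tool from outside, world axes, zero at the start; "torque": the same for the moment, N m; "gripper_width": opening from 0.0 (shut) to 1.0 (fully open); "grasp_force": force on a finger pad.
Only numpy, scipy, OpenCV 4.12 (cv2) and the standard library are available. Lean on these libraries where they do the work, as an engineer would, in place of code of your own. Each camera call takes 0.05 s, during which the arm holds its last target. There are 200 camera calls.

## Working session

There is one attempt and no reset: what is moved stays moved. The work goes in short steps, Python scripts to look and compute and a tool call to move; the robot and the scene stay as the last step left them, time stands still between calls to the robot, and variables do not carry over. Pictures are saved under pics/ and viewed, at most 10 in all, crops included, and the job is handed in when it is done.

Besides the shell and the picture viewer there is one more tool, called after ">>>" by a JSON object that holds its "op" and its "data". arm_command: Moves the arm, as the interface text tells. Its arguments: {"type":"object","properties":{"rows":{"type":"array"},"newtons":{"type":"number"}},"required":["rows"]}

```bash
mkdir -p pics; ls
python3 - <<'E'
from station import get_obs, cams, job, bot
import cv2
print(get_obs(), bot.grip_point_offset)
for n in ("side","top"):
    im=cams.read_camera(n); p=cams.camera_params(n)
    print(n,p['K'].tolist() if hasattr(p['K'],'tolist') else p['K'],p['extrinsics'])
    cv2.imwrite(f"pics/{n}0.png",cv2.resize(im[:,:,::-1],None,fx=1.42,fy=1.42,interpolation=cv2.INTER_CUBIC))
    cv2.imwrite(f"pics/{n}_raw.png",im[:,:,::-1])
E
```

```text
pics
{'t': 0.0, 'q': array([ 1.01689193,  0.47780299,  0.02236028,  1.55645353, -0.01153045,
        1.10931126, -0.08311409]), 'joint_vel': array([ 5.03831783e-05,  8.00069690e-04,  1.23731918e-03, -9.86193821e-04,
        5.89362298e-05,  6.50861548e-04, -2.43111981e-04]), 'joint_torque': array([-1.16843054e-03, -5.96455336e+01,  1.60766646e+00, -2.81191581e+01,
        1.24868233e-02,  9.49292618e-03, -2.50317373e-05]), 'eef_pos': array([ 0.29077376, -0.60849704,  0.2303233 ]), 'tool_rot': array([-8.85471315e-04,  9.75262270e-01,  2.21048982e-01, -2.62183270e-04]), 'contact_force': array([-0.05227908, -0.17965631,  0.51151255]), 'torque': array([-0.03441451,  0.00057606, -0.00543436]), 'grasp_force': 0.0, 'gripper_width': 0.9987798673028601} 0.0187
side [[517.3207690741388, 0.0, 279.6970634125637], [0.0, 517.3207690741388, 217.16204643250464], [0.0, 0.0, 1.0]] [[-0.99501975 -0.07309469  0.06777068  0.44509707]
 [-0.09692184  0.55070488 -0.82905386  1.44973663]
 [ 0.02327779 -0.83149342 -0.5550467   1.08869911]
 [ 0.          0.          0.          1.        ]]
top [[423.3377637259407, 0.0, 279.46267095761857], [0.0, 423.3377637259407, 204.49700972452416], [0.0, 0.0, 1.0]] [[-0.02841713 -0.99508334  0.09487685  0.46480801]
 [-0.99933398  0.03045513  0.02010169 -0.02859194]
 [-0.02289234 -0.09424243 -0.99528604  1.32262207]
 [ 0.          0.          0.          1.        ]]
```

View pics/top0.png

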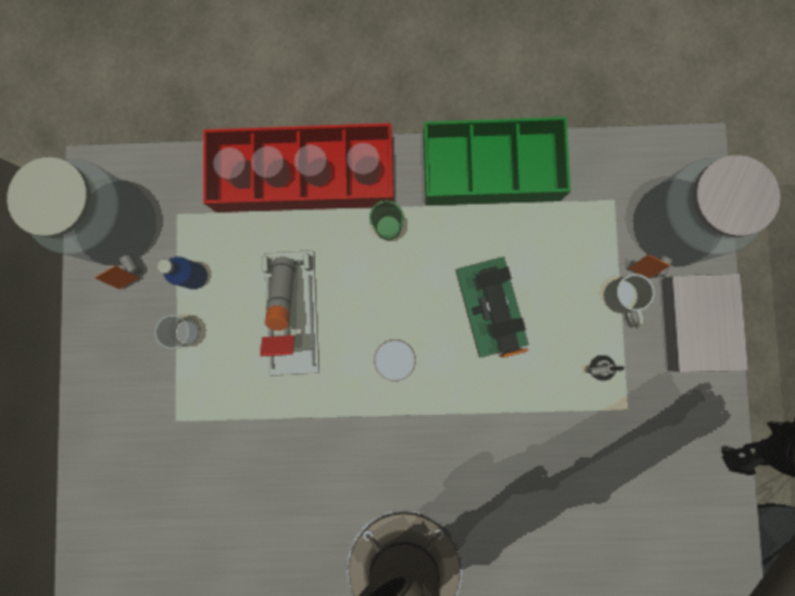

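View pics/side0.png

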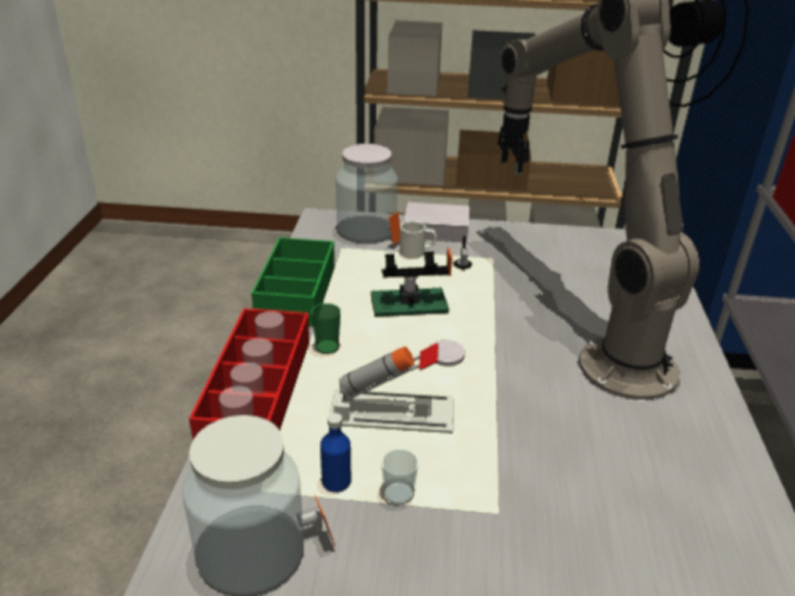

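Top view: the rack is on the left, about (290,312), with its tab towards the robot. The stand is about (493,307), with its orange plate also towards the robot. Next I zoom in on both from each camera.

Run:
```python
import cv2, numpy as np
t=cv2.imread("pics/top_raw.png"); s=cv2.imread("pics/side_raw.png")
def crop(im,x,y,w,k):
    c=im[y:y+int(w*.75),x:x+w]; return cv2.resize(c,(400,300),interpolation=cv2.INTER_CUBIC)
# (x0,y0,w): scale=400/w
P=[crop(t,145,172,125,0),crop(t,290,175,125,0),crop(s,225,230,115,0),crop(s,250,160,80,0)]
m=np.vstack([np.hstack(P[:2]),np.hstack(P[2:])])
cv2.imwrite("pics/mont.png",cv2.convertScaleAbs(m,alpha=1.3,beta=10))
```

```text
(no output)
```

View pics/mont.png

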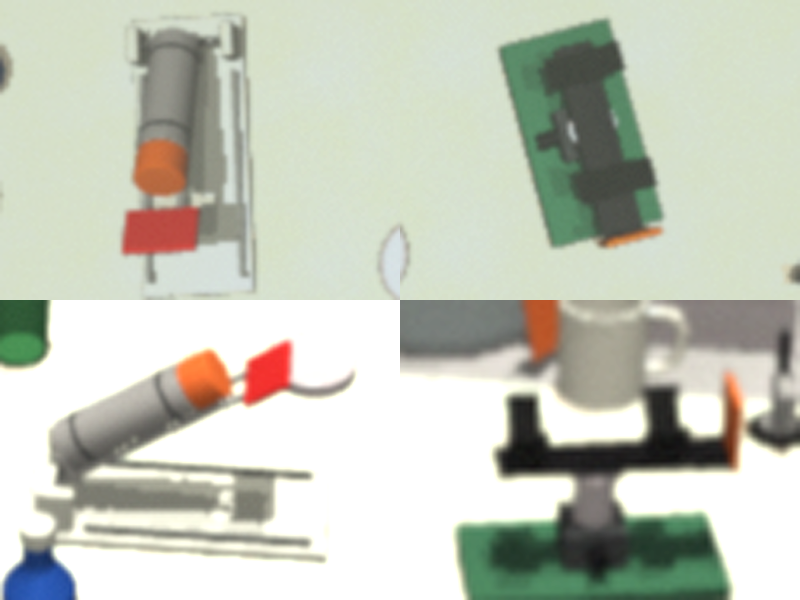

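```bash
cat > h.py <<'E'
import numpy as np
from station import get_obs, cams, job, bot
from scipy.optimize import least_squares
def proj(n,X,p=None):
    p=p or cams.camera_params(n); E=np.array(p['extrinsics']); K=np.array(p['K'])
    c=(np.atleast_2d(X)-E[:3,3])@E[:3,:3]; u=c@K.T; return u[:,:2]/u[:,2:]
def back(n,uv,z,p=None):
    p=p or cams.camera_params(n); E=np.array(p['extrinsics']); K=np.array(p['K'])
    uv=np.atleast_2d(uv); d=np.c_[uv,np.ones(len(uv))]@np.linalg.inv(K).T@E[:3,:3].T
    return E[:3,3]+d*((z-E[2,3])/d[:,2])[:,None]
def world(pose,L):
    x,y,a=pose; L=np.atleast_2d(L); c,s=np.cos(a),np.sin(a)
    return np.c_[x+c*L[:,0]-s*L[:,1],y+s*L[:,0]+c*L[:,1],L[:,2]]
E
python3 - <<'E'
from h import *
off={'T1':(145,172,3.2),'T2':(290,175,3.2),'S1':(225,230,400/115),'S2':(250,160,5.)}
def px(k,pts):
    a,b,s=off[k]; return (np.array(pts,float)+.5)/s+[a,b]-.5
def fit(k,pts,lx,ly,z,name,a0):
    uv=px(k,pts); W=back('top',uv,z)
    # pts order: (-x,+?)...
    L=np.array([[-lx,-1*ly*sg,z] if i in(0,) else None for i,sg in [(0,1)]],dtype=object)
    best=None
    cand=np.array([[-lx,ly],[-lx,-ly],[lx,-ly],[lx,ly]])
    for C in (cand,cand*[1,-1]):
        L=np.c_[C,np.full(4,z)]
        r=least_squares(lambda p:(world(p,L)-W)[:,:2].ravel(),[*W.mean(0)[:2],a0])
        if best is None or r.cost<best[0].cost: best=(r,L)
    r=best[0]; print(name,r.x.round(4),'res mm',(r.fun*1000).round(1)); return r.x
R=fit('T1',[(132,20),(244,14),(256,290),(142,297)],.135,.055,.012,'rack',3.1)
S=fit('T2',[(100,46),(208,18),(262,220),(152,246)],.100,.055,.018,'stand',-2.9)
print('stand base side view', ((proj('side',world(S,[[-.1,.055,.018],[.1,.055,.018],[.1,-.055,.018],[-.1,-.055,.018]]))-[250,160])*5).round(0).tolist())
print('obs ~ (57,227)far-left,(305,215)')
# arm
def arm(s,n,y=0,th=.6):
    return [-.105+s*np.cos(th)-n*np.sin(th),y,.04+s*np.sin(th)+n*np.cos(th)]
print('tab world',world(R,[arm(.216,.004)]))
tc=np.array([arm(.216+a,.004,b) for a,b in((-.022,-.032),(-.022,.032),(.022,.032),(.022,-.032))])
for k,n in(('T1','top'),('S1','side')):
    a,b,s=off[k]; print(k,'tab',((proj(n,world(R,tc))-[a,b])*s).round().tolist())
    for c in(.1,.11,.12): print(c,'tube plain/cap/seam axis',((proj(n,world(R,[arm(c-.08,.022),arm(c+.08,.022),arm(c+.05,.022)]))-[a,b])*s).round().tolist())
for h in (.11,.12,.13,.14,.15):
    z=h-.0025
    pts=[[x,y,z] for x in(-.065,-.039,.039,.065) for y in(-.03,.03)]+[[.099,y,h+.01] for y in(-.03,.03)]
    for k,n in(('T2','top'),('S2','side')):
        a,b,s=off[k]; print(h,k,((proj(n,world(S,pts))-[a,b])*s).round().astype(int).tolist())
E
```

```text
rack [0.5492 0.2307 3.1696] res mm [-0.2 -0.3  0.5  0.3 -0.5  0.2  0.1 -0.2]
stand [ 0.5479 -0.206  -2.9276] res mm [ 0.6  1.1 -0.1 -1.   0.6 -0.9 -1.   0.9]
stand base side view [[55.0, 215.0], [309.0, 204.0], [334.0, 282.0], [68.0, 294.0]]
obs ~ (57,227)far-left,(305,215)
tab world [[0.47816997 0.22867261 0.16526412]]
T1 tab [[126.0, 206.0], [199.0, 202.0], [195.0, 244.0], [120.0, 249.0]]
0.1 tube plain/cap/seam axis [[176.0, 42.0], [160.0, 179.0], [163.0, 151.0]]
0.11 tube plain/cap/seam axis [[175.0, 50.0], [159.0, 188.0], [162.0, 160.0]]
0.12 tube plain/cap/seam axis [[174.0, 58.0], [158.0, 198.0], [161.0, 170.0]]
S1 tab [[242.0, 98.0], [245.0, 53.0], [289.0, 32.0], [287.0, 78.0]]
0.1 tube plain/cap/seam axis [[66.0, 140.0], [218.0, 67.0], [189.0, 81.0]]
0.11 tube plain/cap/seam axis [[75.0, 135.0], [228.0, 62.0], [199.0, 77.0]]
0.12 tube plain/cap/seam axis [[84.0, 131.0], [238.0, 58.0], [209.0, 72.0]]
0.11 T2 [[142, 62], [206, 46], [149, 90], [214, 74], [171, 174], [236, 158], [179, 203], [244, 186], [190, 240], [257, 224]]
0.11 S2 [[113, 171], [105, 130], [149, 170], [139, 12
[... 379 characters left out ...]
], [174, 173], [240, 157], [182, 202], [248, 186], [194, 240], [261, 224]]
0.13 S2 [[114, 148], [105, 107], [149, 146], [140, 105], [255, 142], [243, 101], [290, 141], [277, 100], [337, 124], [323, 84]]
0.14 T2 [[145, 58], [212, 42], [153, 87], [219, 70], [176, 173], [242, 156], [183, 202], [250, 185], [195, 240], [263, 224]]
0.14 S2 [[114, 136], [106, 95], [150, 134], [140, 94], [256, 130], [244, 90], [291, 129], [278, 88], [338, 112], [324, 72]]
0.15 T2 [[147, 57], [213, 40], [154, 85], [221, 69], [177, 173], [244, 156], [185, 202], [252, 185], [197, 241], [265, 224]]
0.15 S2 [[114, 124], [106, 83], [150, 122], [140, 82], [256, 118], [244, 78], [292, 117], [279, 77], [339, 100], [324, 60]]
```

The rack fit has 0.5 mm residuals, with its angle at 3.170. The stand is at about (0.548,-0.206), angle -2.928, and the seated axis height is about 0.14–0.148 m. The tube centre is about (0.584,0.232,0.115). I'll move above the tube and look from close by.

>>> {"op": "arm_command", "data": {"rows": [[[85, 0.24, 0.7, 0.09, -0.26], [85, 0.24, 0.7, 0.09, -0.26], [85, 0.24, 0.7, 0.09, -0.26], [85, 0.24, 0.7, 0.09, -0.26], [85, 0.24, 0.7, 0.09, -0.26], [85, 0.24, 0.7, 0.09, -0.26], [85, 0.24, 0.7, 0.09, -0.26], [85, 0.24, 0.7, 0.09, -0.26], [85, 0.24, 0.7, 0.09, -0.26], [85, 0.24, 0.7, 0.09, -0.26]]], "newtons": 30}}

```text
t: 1.35
eef_pos: [0.4351, -0.1876, 0.2853]
tool_rot: [-0.0, 0.993, 0.118, -0.0]
contact_force: [0.6, 0.3, 0.1]
gripper_width: 0.994
grasp_force: 0.0
```

>>> {"op": "arm_command", "data": {"rows": [[[85, 0.24, 0.7, 0.09, -0.26], [85, 0.24, 0.7, 0.09, -0.26], [85, 0.24, 0.7, 0.09, -0.26], [85, 0.24, 0.7, 0.09, -0.26], [85, 0.24, 0.7, 0.09, -0.26], [85, 0.24, 0.7, 0.09, -0.26], [85, 0.24, 0.7, 0.09, -0.26], [85, 0.24, 0.7, 0.09, -0.26], [85, 0.24, 0.7, 0.09, -0.26], [85, 0.24, 0.7, 0.09, -0.26]]]}}

```text
t: 2.6
eef_pos: [0.5793, 0.232, 0.339]
tool_rot: [0.0, 1.0, 0.014, -0.0]
contact_force: [0.9, -0.6, 0.4]
gripper_width: 0.998
grasp_force: 0.0
```

Run:
```python
from h import *
import cv2
o=get_obs(); p=cams.camera_params('wrist'); im=cams.read_camera('wrist')
print(o['eef_pos'],o['tool_rot'],o['contact_force']); print(np.array(p['extrinsics']).round(3).tolist(),p['K'][0])
cv2.imwrite('pics/w1.png',im[:,:,::-1])
R=[.5492,.2307,3.1696]
def arm(s,n,y=0,th=.6): return [-.105+s*np.cos(th)-n*np.sin(th),y,.04+s*np.sin(th)+n*np.cos(th)]
for nm,L in (('tab',[arm(.216+a,.004,b) for a,b in((-.022,-.032),(-.022,.032),(.022,.032),(.022,-.032))]),
 ('tube top plain,centre,seam,cap',[arm(.1+a,.045) for a in(-.08,0,.05,.08)]),('seam sides',[arm(.15,.022,b) for b in (-.023,.023)]),('plain sides',[arm(.02,.022,b) for b in (-.023,.023)]),('base',[[x,y,.012] for x in(-.135,.135) for y in(-.055,.055)])):
    print(nm,proj('wrist',world(R,L),p).round().tolist())
```

```text
[0.57929807 0.23198175 0.33898263] [ 2.70657053e-04  9.99896826e-01  1.43577775e-02 -3.43471920e-04] [ 0.94173797 -0.64302895  0.36366165]
[[0.029, -0.956, -0.291, 0.653], [-1.0, -0.027, -0.009, 0.234], [0.001, 0.291, -0.957, 0.482], [0.0, 0.0, 0.0, 1.0]] [359.46771278   0.         274.23941491]
tab [[242.0, 267.0], [306.0, 267.0], [307.0, 313.0], [241.0, 313.0]]
tube top plain,centre,seam,cap [[274.0, 94.0], [274.0, 164.0], [274.0, 213.0], [274.0, 245.0]]
seam sides [[251.0, 220.0], [297.0, 220.0]]
plain sides [[253.0, 107.0], [295.0, 107.0]]
base [[229.0, 78.0], [319.0, 78.0], [236.0, 277.0], [312.0, 277.0]]
```

View pics/w1.png

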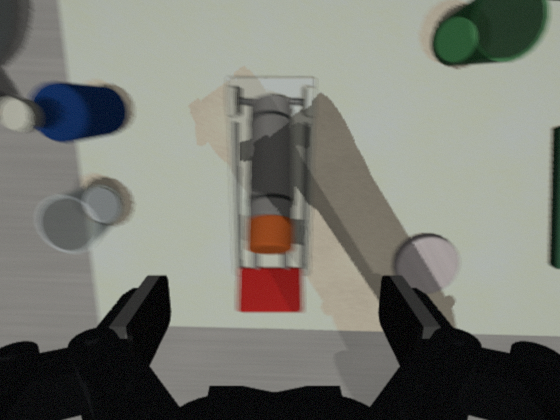

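The wrist view shows the tube centred at column 271. The seam is at (271,213) and the plain end at row 95, so the centre is about (0.584,0.2335,0.115). I'm descending.

>>> {"op": "arm_command", "data": {"rows": [[[85, 0.08, 0.03, -0.3, 0], [85, 0, 0, -0.4, 0], [85, 0, 0, -0.5, 0], [85, 0, 0, -0.5, 0], [85, 0, 0, -0.5, 0], [85, 0, 0, -0.5, 0], [85, 0, 0, -0.4, 0], [85, 0, 0, -0.3, 0], [85, 0, 0, -0.2, 0], [85, 0, 0, 0, 0]]]}}

```text
t: 3.9
eef_pos: [0.5835, 0.2321, 0.1225]
tool_rot: [0.0, 1.0, 0.015, -0.001]
contact_force: [0.1, -0.1, 0.6]
gripper_width: 0.999
grasp_force: 0.0
```

>>> {"op": "arm_command", "data": {"rows": [[[85, 0, 0, -0.1, 0], [85, 0, 0, -0.1, 0], [85, 0, 0, -0.1, 0], [85, 0, 0, -0.05, 0], [70, 0, 0, 0, 0], [58, 0, 0, 0, 0], [54, 0, 0, 0, 0], [54, 0, 0, 0, 0], [54, 0, 0, 0, 0], [54, 0, 0, 0, 0]]]}}

```text
t: 5.15
eef_pos: [0.5839, 0.2328, 0.1023]
tool_rot: [0.0, 1.0, 0.015, 0.0]
contact_force: [0.2, -1.5, 0.3]
gripper_width: 0.635
grasp_force: 0.0
```

Run:
```python
from h import *
import cv2
o=get_obs(); im=cams.read_camera('wrist'); s=cams.read_camera('side')
print(o['eef_pos'],o['contact_force'])
m=np.hstack([cv2.resize(im[150:420,80:480],(400,270)),cv2.resize(s[170:320,200:400],(400,300))[:270]])
cv2.imwrite('pics/w2.png',m[:,:,::-1])
```

```text
[0.5838777  0.23275776 0.10233441] [ 0.24574459 -1.53949211  0.27977208]
```

View pics/w2.png

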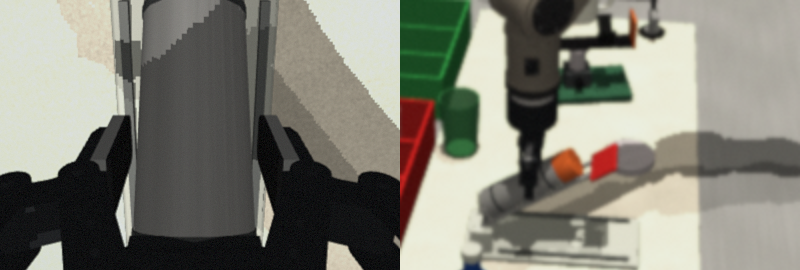

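The fingers straddle the tube, nearly centred, with no contact at the body. I'm closing at 30 N, then lifting gently.

>>> {"op": "arm_command", "data": {"rows": [[[48, 0, 0, 0, 0], [44, 0, 0, 0, 0], [38, 0, 0, 0, 0], [30, 0, 0, 0, 0], [30, 0, 0, 0, 0], [30, 0, 0, 0, 0], [30, 0, 0, 0.05, 0], [30, 0, 0, 0.1, 0], [30, 0, 0, 0.1, 0], [30, 0, 0, 0.1, 0]]], "newtons": 35}}

```text
t: 6.5
eef_pos: [0.5838, 0.2326, 0.1236]
tool_rot: [0.0, 1.0, 0.015, -0.0]
contact_force: [0.1, -0.1, -4.5]
gripper_width: 0.532
grasp_force: 36.4
```

>>> {"op": "arm_command", "data": {"rows": [[[30, 0, 0, 0.2, 0], [30, 0, 0, 0.3, 0], [30, 0, 0, 0.4, 0], [30, 0, 0, 0.4, 0], [30, 0, 0, 0.4, 0], [30, 0, 0, 0.4, 0], [30, 0, 0, 0.3, 0], [30, 0, 0, 0.2, 0], [30, 0, 0, 0, 0], [30, 0, 0, 0, 0]]]}}

```text
t: 7.75
eef_pos: [0.5834, 0.2325, 0.2783]
tool_rot: [0.0, 1.0, 0.015, -0.001]
contact_force: [0.6, -0.2, -4.8]
gripper_width: 0.527
grasp_force: 36.5
```

Run:
```python
from h import *
import cv2
o=get_obs(); im=cams.read_camera('wrist'); s=cams.read_camera('side')
print(o['eef_pos'],o['contact_force'],o['torque'],o['grasp_force'],o['gripper_width'])
m=np.hstack([cv2.resize(im[60:420,80:480],(400,360)),cv2.resize(s[130:310,200:400],(400,360))])
cv2.imwrite('pics/w3.png',m[:,:,::-1])
```

```text
[0.58342224 0.23245127 0.27833943] [ 0.62688404 -0.15260745 -4.82774516] [-0.06107963  0.00437576  0.01362565] 36.456685066223145 0.5272253429259907
```

View pics/w3.png

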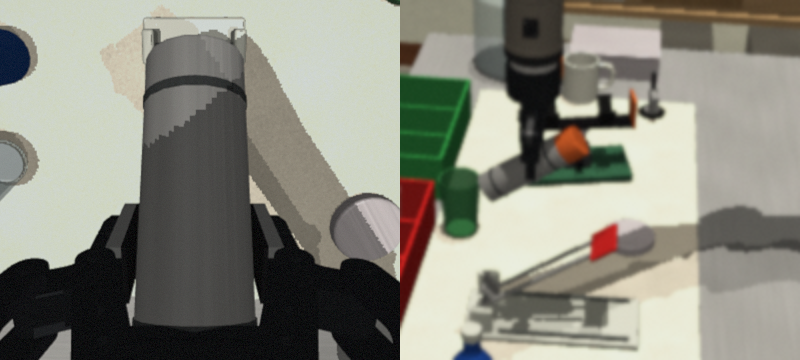

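Force −4.5 N shows the tube is held, still sloped cap-up. I'm carrying it over the stand and aligning the yaw.

>>> {"op": "arm_command", "data": {"rows": [[[30, -0.05, -0.3, 0.05, 0.1], [30, -0.05, -0.6, 0.05, 0.2], [30, -0.05, -0.8, 0.05, 0.25], [30, -0.06, -0.9, 0.05, 0.3], [30, -0.06, -1, 0.05, 0.3], [30, -0.06, -1, 0.05, 0.3], [30, -0.06, -0.9, 0.05, 0.3], [30, -0.06, -0.8, 0.05, 0.25], [30, -0.06, -0.6, 0, 0.2], [30, -0.06, -0.4, 0, 0.12]]]}}

```text
t: 9.1
eef_pos: [0.548, -0.2089, 0.3032]
tool_rot: [0.0, 0.994, 0.106, -0.0]
contact_force: [0.1, 0.1, -4.0]
gripper_width: 0.526
grasp_force: 36.7
```

Run:
```python
from h import *
import cv2
o=get_obs(); p=cams.camera_params('wrist'); im=cams.read_camera('wrist'); s=cams.read_camera('side')
print(o['eef_pos'],o['tool_rot'],o['contact_force'],o['gripper_width'])
S=[.549,-.206,-2.9276]
for z,L in((.018,[[x,y,.018] for x in(-.1,.1) for y in(-.055,.055)]),(.145,[[x,y,.1425] for x in(-.065,-.039,.039,.065) for y in(-.03,.03)])):
    print(z,proj('wrist',world(S,L),p).round().tolist())
m=np.hstack([im[:420,80:480],cv2.resize(s[130:270,240:373],(400,420))])
cv2.imwrite('pics/w4.png',m[:,:,::-1])
```

```text
[ 0.548026   -0.2088637   0.30319703] [ 4.22478889e-04  9.94371682e-01  1.05946165e-01 -4.35388323e-04] [ 0.06845122  0.06900008 -4.00943733] 0.5263580982523992
0.018 [[222.0, 78.0], [320.0, 78.0], [229.0, 245.0], [315.0, 244.0]]
0.145 [[233.0, 113.0], [307.0, 113.0], [234.0, 146.0], [306.0, 145.0], [237.0, 233.0], [304.0, 233.0], [238.0, 260.0], [303.0, 260.0]]
```

View pics/w4.png

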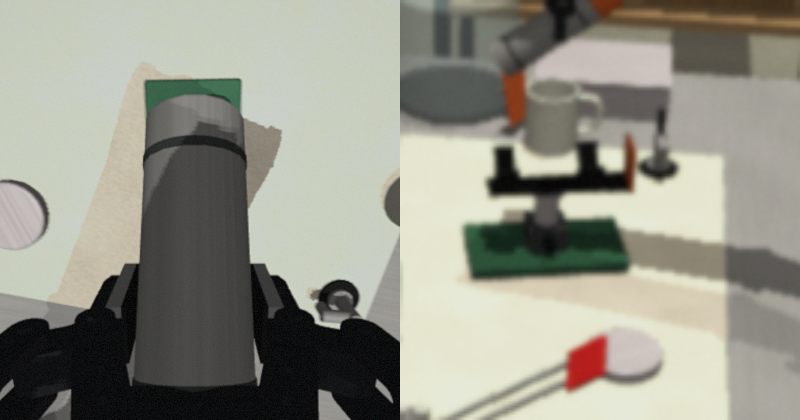

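The wrist view shows the base's far corners at (225,80) and (321,79), so the tool is aligned with the stand to within about 2 mm. I'm lowering towards the expected first touch of the plain end, at TCP about 0.175.

>>> {"op": "arm_command", "data": {"rows": [[[30, 0, 0.02, -0.15, 0], [30, 0, 0, -0.25, 0], [30, 0, 0, -0.25, 0], [30, 0, 0, -0.25, 0], [30, 0, 0, -0.25, 0], [30, 0, 0, -0.2, 0], [30, 0, 0, -0.15, 0], [30, 0, 0, -0.1, 0], [30, 0, 0, 0, 0], [30, 0, 0, 0, 0]]], "newtons": 22}}

```text
t: 10.45
eef_pos: [0.55, -0.2042, 0.2078]
tool_rot: [0.0, 0.994, 0.107, 0.0]
contact_force: [0.1, 0.1, -4.1]
gripper_width: 0.528
grasp_force: 36.7
```

>>> {"op": "arm_command", "data": {"rows": [[[30, 0, 0, -0.05, 0], [30, 0, 0, -0.05, 0], [30, 0, 0, -0.05, 0], [30, 0, 0, -0.05, 0], [30, 0, 0, -0.05, 0], [30, 0, 0, -0.05, 0], [30, 0, 0, -0.05, 0], [30, 0, 0, -0.05, 0], [30, 0, 0, 0, 0], [30, 0, 0, 0, 0]]]}}

```text
t: 11.7
eef_pos: [0.5497, -0.204, 0.1834]
tool_rot: [0.0, 0.994, 0.107, 0.0]
contact_force: [-0.3, 0.6, -4.0]
gripper_width: 0.53
grasp_force: 36.7
```

>>> {"op": "arm_command", "data": {"rows": [[[30, -0.02, -0.05, 0, 0], [30, 0, 0, -0.04, 0], [30, 0, 0, -0.04, 0], [30, 0, 0, -0.04, 0], [30, 0, 0, -0.04, 0], [30, 0, 0, -0.04, 0], [30, 0, 0, 0, 0], [30, 0, 0, 0, 0], [30, 0, 0, 0, 0], [30, 0, 0, 0, 0]]], "newtons": 22}}

```text
t: 12.95
eef_pos: [0.5486, -0.2068, 0.1714]
tool_rot: [-0.0, 0.994, 0.108, 0.0]
contact_force: [-2.8, 2.4, 0.9]
gripper_width: 0.528
grasp_force: 37.1
```

Run:
```python
from h import *
for _ in range(3):
    o=get_obs(); print(o['eef_pos'],o['contact_force'].round(2),o['torque'].round(3),o['grasp_force'])
```

```text
[ 0.54856045 -0.20680052  0.17142209] [-2.8   2.36  0.87] [0.666 0.188 0.138] 37.054211497306824
[ 0.54856045 -0.20680052  0.17142209] [-2.8   2.36  0.87] [0.666 0.188 0.138] 37.054211497306824
[ 0.54856045 -0.20680052  0.17142209] [-2.8   2.36  0.87] [0.666 0.188 0.138] 37.054211497306824
```

Touch felt: about 5 N up, with a sideways push to world +y from one flank. I'm shifting about 2 mm in +y to centre.

>>> {"op": "arm_command", "data": {"rows": [[[30, -0.01, 0.02, 0, 0], [30, 0, 0.02, 0, 0], [30, 0, 0, 0, 0], [30, 0, 0, 0, 0], [30, 0, 0, 0, 0], [30, 0, 0, 0, 0], [30, 0, 0, 0, 0], [30, 0, 0, 0, 0], [30, 0, 0, 0, 0], [30, 0, 0, 0, 0]]]}}

```text
t: 14.2
eef_pos: [0.5479, -0.205, 0.1714]
tool_rot: [0.0, 0.994, 0.107, 0.0]
contact_force: [1.3, -4.7, 1.5]
gripper_width: 0.527
grasp_force: 37.1
```

Run:
```python
from h import *
import cv2
o=get_obs(); print(o['eef_pos'],o['contact_force'].round(2),o['torque'].round(3),o['grasp_force'])
p=cams.camera_params('wrist'); im=cams.read_camera('wrist'); s=cams.read_camera('side')
m=np.hstack([im[:420,80:480],cv2.resize(s[130:270,240:373],(400,420),interpolation=cv2.INTER_CUBIC)])
cv2.imwrite('pics/w5.png',m[:,:,::-1])
```

```text
[ 0.54793855 -0.20504513  0.17140505] [ 1.34 -4.74  1.52] [-1.331 -0.477 -0.184] 37.10792899131775
```

View pics/w5.png

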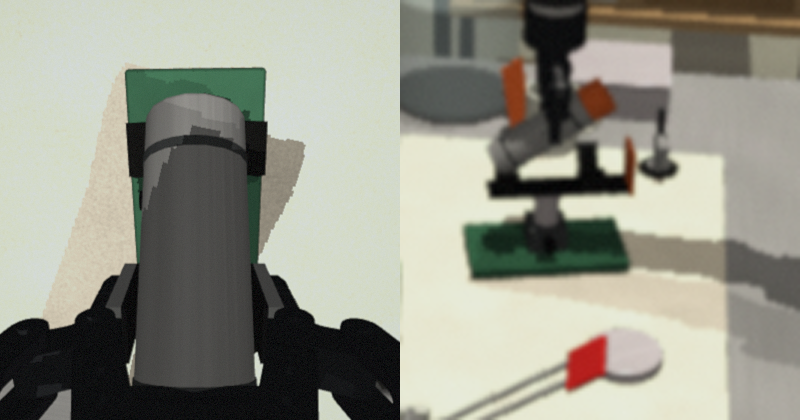

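The force reversed, so the groove centre is near y = -0.2062. I'm going back 1.2 mm and lowering so the tube pivots level in the pads.

>>> {"op": "arm_command", "data": {"rows": [[[30, 0, -0.02, 0, 0], [30, 0, 0, -0.04, 0], [30, 0, 0, -0.04, 0], [30, 0, 0, -0.04, 0], [30, 0, 0, -0.04, 0], [30, 0, 0, 0, 0], [30, 0, 0, 0, 0], [30, 0, 0, 0, 0], [30, 0, 0, 0, 0], [30, 0, 0, 0, 0]]]}}

```text
t: 15.55
eef_pos: [0.546, -0.2058, 0.1612]
tool_rot: [-0.0, 0.994, 0.107, -0.002]
contact_force: [-5.2, -3.3, 5.7]
gripper_width: 0.526
grasp_force: 37.1
```

The push is 9.8 N up, so the pads grip too firmly for the tube to pivot easily. I'm refreshing the grip command at 20 N with a new finger target and watching.

>>> {"op": "arm_command", "data": {"rows": [[[36, 0, 0, 0, 0], [38, 0, 0, 0, 0], [38, 0, 0, 0, 0], [38, 0, 0, 0, 0], [38, 0, 0, 0, 0], [38, 0, 0, 0, 0], [38, 0, 0, 0, 0], [38, 0, 0, 0, 0], [38, 0, 0, 0, 0], [38, 0, 0, 0, 0]]], "newtons": 20}}

```text
t: 16.8
eef_pos: [0.546, -0.2059, 0.1613]
tool_rot: [-0.0, 0.994, 0.107, -0.002]
contact_force: [-6.2, -2.6, 7.3]
gripper_width: 0.527
grasp_force: 37.1
```

Run:
```python
from h import *
import cv2
o=get_obs(); print(o['eef_pos'],o['contact_force'].round(2),o['torque'].round(3),o['grasp_force'],o['gripper_width'])
im=cams.read_camera('wrist'); s=cams.read_camera('side')
cv2.imwrite('pics/w6w.png',im[:,:,::-1]); cv2.imwrite('pics/w6s.png',s[:,:,::-1])
# tube slope in side view: line seam orange -> plain end ; use orange cap centroid vs earlier
def cap(a):
    h=cv2.cvtColor(a,cv2.COLOR_BGR2HSV)[150:190,295:350] 
    m=((h[...,0]<15)&(h[...,1]>150)&(h[...,2]>80)); ys,xs=np.nonzero(m[:, :26]); return xs.mean()+295,ys.mean()+150,len(xs)
print(cap(cv2.imread('pics/w6s.png')))
```

```text
[ 0.5459895  -0.20586107  0.1612873 ] [-6.23 -2.57  7.3 ] [-0.65   0.867 -0.084] 37.11019277572632 0.5274929470268522
(np.float64(307.3636363636364), np.float64(168.7171717171717), 99)
```

The cap fell more than the tool did in the side view (row 162.7 to 168.7), so the tube is pivoting. I'm lowering on in small steps.

>>> {"op": "arm_command", "data": {"rows": [[[38, 0, 0, -0.03, 0], [38, 0, 0, -0.03, 0], [38, 0, 0, -0.03, 0], [38, 0, 0, 0, 0], [38, 0, 0, 0, 0], [38, 0, 0, 0, 0], [38, 0, 0, 0, 0], [38, 0, 0, 0, 0], [38, 0, 0, 0, 0], [38, 0, 0, 0, 0]]], "newtons": 20}}

```text
t: 18.15
eef_pos: [0.5479, -0.2055, 0.1563]
tool_rot: [-0.0, 0.994, 0.108, 0.0]
contact_force: [-1.4, -1.6, -1.4]
gripper_width: 0.526
grasp_force: 35.8
```

>>> {"op": "arm_command", "data": {"rows": [[[38, 0, 0, -0.03, 0], [38, 0, 0, -0.03, 0], [38, 0, 0, -0.03, 0], [38, 0, 0, -0.03, 0], [38, 0, 0, 0, 0], [38, 0, 0, 0, 0], [38, 0, 0, 0, 0], [38, 0, 0, 0, 0], [38, 0, 0, 0, 0], [38, 0, 0, 0, 0]]]}}

```text
t: 19.4
eef_pos: [0.5479, -0.2059, 0.1491]
tool_rot: [0.0, 0.994, 0.107, 0.0]
contact_force: [-1.1, -0.3, 1.1]
gripper_width: 0.523
grasp_force: 35.7
```

Run:
```python
from h import *
import cv2
o=get_obs(); print(o['eef_pos'],o['contact_force'].round(2),o['torque'].round(3),o['grasp_force'],o['gripper_width'])
s=cams.read_camera('side'); im=cams.read_camera('wrist')
m=np.hstack([im[:420,80:480],cv2.resize(s[130:235,260:360],(400,420),interpolation=cv2.INTER_CUBIC)])
cv2.imwrite('pics/w7.png',m[:,:,::-1])
```

```text
[ 0.54787083 -0.20589197  0.14913449] [-1.07 -0.31  1.14] [-0.033 -0.007 -0.029] 35.6720906496048 0.5231855267357716
```

View pics/w7.png

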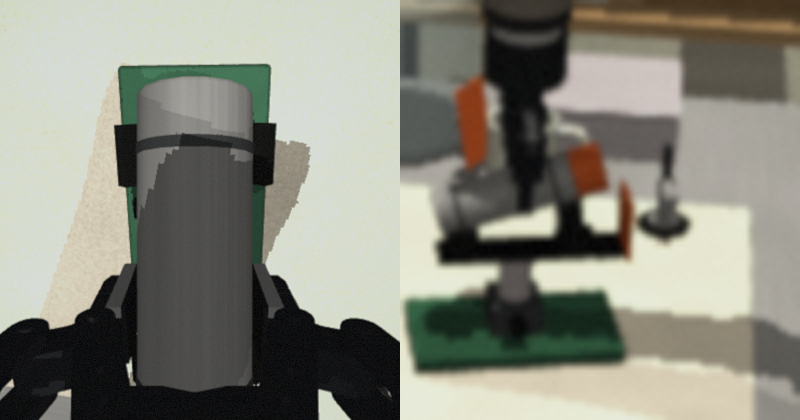

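Tube slope is now about 15°, centred in the far block (both centred at column 195). Continuing.

>>> {"op": "arm_command", "data": {"rows": [[[38, 0, 0, -0.03, 0], [38, 0, 0, -0.03, 0], [38, 0, 0, -0.03, 0], [38, 0, 0, -0.03, 0], [38, 0, 0, 0, 0], [38, 0, 0, 0, 0], [38, 0, 0, 0, 0], [38, 0, 0, 0, 0], [38, 0, 0, 0, 0], [38, 0, 0, 0, 0]]]}}

```text
t: 20.75
eef_pos: [0.5478, -0.2058, 0.1419]
tool_rot: [0.0, 0.994, 0.107, 0.0]
contact_force: [-1.7, -1.5, 1.4]
gripper_width: 0.525
grasp_force: 35.4
```

Run:
```python
from h import *
import cv2
o=get_obs(); print(o['eef_pos'],o['contact_force'].round(2),o['torque'].round(3),o['grasp_force'],o['gripper_width'])
s=cams.read_camera('side'); cv2.imwrite('pics/w8.png',cv2.resize(s[130:235,260:360],(400,420),interpolation=cv2.INTER_CUBIC)[:,:,::-1])
```

```text
[ 0.54784891 -0.20584181  0.14194418] [-1.68 -1.46  1.38] [-0.142  0.121 -0.048] 35.44618785381317 0.5251874241801882
```

>>> {"op": "arm_command", "data": {"rows": [[[38, 0, 0, -0.03, 0], [38, 0, 0, -0.03, 0], [38, 0, 0, -0.03, 0], [38, 0, 0, 0, 0], [38, 0, 0, 0, 0], [38, 0, 0, 0, 0], [38, 0, 0, 0, 0], [38, 0, 0, 0, 0], [38, 0, 0, 0, 0], [38, 0, 0, 0, 0]]]}}

```text
t: 22.05
eef_pos: [0.5478, -0.2058, 0.1365]
tool_rot: [0.0, 0.994, 0.107, -0.0]
contact_force: [-2.6, -2.0, 0.9]
gripper_width: 0.527
grasp_force: 35.3
```

```bash
cat > slope.py <<'E'
from h import *
import cv2
o=get_obs(); print(o['eef_pos'].round(4),o['contact_force'].round(2),o['torque'].round(3),o['grasp_force'])
s=cams.read_camera('side'); bgr=s[:,:,::-1].copy(); cv2.imwrite('pics/s_%d.png'%(o['t']*100),bgr)
h=cv2.cvtColor(bgr,cv2.COLOR_BGR2HSV); m=((h[...,0]<14)&(h[...,1]>140)&(h[...,2]>70)).astype(np.uint8); m[:150]=0;m[215:]=0;m[:,:285]=0;m[:,330:]=0
n,_,st,c=cv2.connectedComponentsWithStats(m)
print([(st[i,4],c[i].round(1).tolist()) for i in range(1,n) if st[i,4]>15])
S=[.548,-.206,-2.9276]; z=o['eef_pos'][2]+.012
for a in(0,.1,.2,.3): print(a,proj('side',world(S,[[.065*np.cos(a),0,z+.065*np.sin(a)],[.099,0,.158]])).round(1).tolist())
E
python3 slope.py
```

```text
[ 0.5478 -0.2058  0.1365] [-2.55 -2.02  0.95] [-0.148  0.288 -0.028] 35.34271001815796
[(np.int32(77), [306.6, 177.2]), (np.int32(22), [316.1, 185.1])]
0 [[307.0, 179.1], [316.2, 176.5]]
0.1 [[307.0, 177.5], [316.2, 176.5]]
0.2 [[306.8, 176.0], [316.2, 176.5]]
0.3 [[306.5, 174.5], [316.2, 176.5]]
```

>>> {"op": "arm_command", "data": {"rows": [[[38, 0, 0, -0.03, 0], [38, 0, 0, -0.03, 0], [38, 0, 0, 0, 0], [38, 0, 0, 0, 0], [38, 0, 0, 0, 0], [38, 0, 0, 0, 0], [38, 0, 0, 0, 0], [38, 0, 0, 0, 0], [38, 0, 0, 0, 0], [38, 0, 0, 0, 0]]]}}

```text
t: 23.35
eef_pos: [0.5479, -0.2058, 0.1329]
tool_rot: [0.0, 0.994, 0.107, -0.0]
contact_force: [-3.8, -1.5, 1.0]
gripper_width: 0.527
grasp_force: 35.3
```

```bash
python3 slope.py
```

```text
[ 0.5479 -0.2058  0.1329] [-3.83 -1.53  0.97] [-0.245  0.309 -0.004] 35.32878041267395
[(np.int32(78), [306.7, 179.0]), (np.int32(22), [316.1, 185.1])]
0 [[306.9, 179.9], [316.2, 176.5]]
0.1 [[307.0, 178.4], [316.2, 176.5]]
0.2 [[306.8, 176.9], [316.2, 176.5]]
0.3 [[306.4, 175.4], [316.2, 176.5]]
```

>>> {"op": "arm_command", "data": {"rows": [[[38, 0, 0, -0.03, 0], [38, 0, 0, -0.03, 0], [38, 0, 0, 0, 0], [38, 0, 0, 0, 0], [38, 0, 0, 0, 0], [38, 0, 0, 0, 0], [38, 0, 0, 0, 0], [38, 0, 0, 0, 0], [38, 0, 0, 0, 0], [38, 0, 0, 0, 0]]]}}

```text
t: 24.65
eef_pos: [0.5479, -0.2059, 0.1294]
tool_rot: [0.0, 0.994, 0.107, 0.0]
contact_force: [-1.7, -2.0, 2.0]
gripper_width: 0.522
grasp_force: 35.6
```

```bash
python3 slope.py
```

```text
[ 0.5479 -0.2059  0.1294] [-1.72 -2.04  1.96] [-0.381  0.206  0.029] 35.58352768421173
[(np.int32(72), [306.8, 180.2]), (np.int32(21), [316.1, 185.5])]
0 [[306.9, 180.8], [316.2, 176.5]]
0.1 [[306.9, 179.2], [316.2, 176.5]]
0.2 [[306.7, 177.7], [316.2, 176.5]]
0.3 [[306.4, 176.2], [316.2, 176.5]]
```

>>> {"op": "arm_command", "data": {"rows": [[[38, 0, 0, -0.03, 0], [38, 0, 0, -0.02, 0], [38, 0, 0, 0, 0], [38, 0, 0, 0, 0], [38, 0, 0, 0, 0], [38, 0, 0, 0, 0], [38, 0, 0, 0, 0], [38, 0, 0, 0, 0], [38, 0, 0, 0, 0], [38, 0, 0, 0, 0]]]}}

```text
t: 25.95
eef_pos: [0.548, -0.206, 0.1267]
tool_rot: [0.0, 0.994, 0.107, 0.0]
contact_force: [-3.1, -2.2, 5.8]
gripper_width: 0.526
grasp_force: 35.9
```

```bash
python3 slope.py
python3 - <<'E'
import cv2,glob
f=sorted(glob.glob('pics/s_*.png'))[-1]; s=cv2.imread(f)
cv2.imwrite('pics/w9.png',cv2.resize(s[135:225,265:355],(600,600),interpolation=cv2.INTER_CUBIC))
E
```

```text
[ 0.548  -0.206   0.1267] [-3.09 -2.19  5.77] [-0.285  0.477  0.017] 35.91215193271637
[(np.int32(74), [306.7, 180.8]), (np.int32(22), [316.0, 185.9])]
0 [[306.9, 181.4], [316.2, 176.5]]
0.1 [[306.9, 179.9], [316.2, 176.5]]
0.2 [[306.7, 178.4], [316.2, 176.5]]
0.3 [[306.4, 176.9], [316.2, 176.5]]
```

View pics/w9.png

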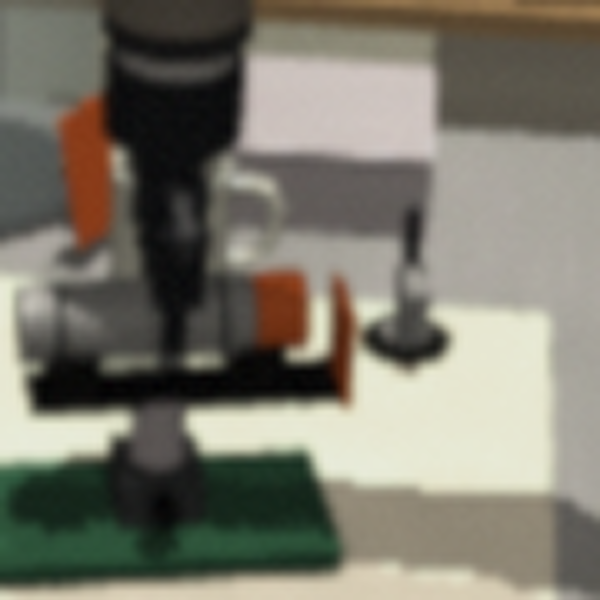

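In the side view the tube (top edge (40,285)–(300,272)) is parallel to the saddle beam. The saddle now sinks with it at 1.5 N/mm, so it is seated. I'll nudge it once, then ease up until the saddle carries just the weight.

>>> {"op": "arm_command", "data": {"rows": [[[38, 0, 0, -0.015, 0], [38, 0, 0, 0, 0], [38, 0, 0, 0, 0], [38, 0, 0, 0, 0], [38, 0, 0, 0.02, 0], [38, 0, 0, 0.02, 0], [38, 0, 0, 0.02, 0], [38, 0, 0, 0, 0], [38, 0, 0, 0, 0], [38, 0, 0, 0, 0]]]}}

```text
t: 27.25
eef_pos: [0.548, -0.2059, 0.129]
tool_rot: [0.0, 0.994, 0.107, 0.0]
contact_force: [-2.0, -2.4, 2.4]
gripper_width: 0.523
grasp_force: 35.7
```

```bash
python3 slope.py
```

```text
[ 0.548  -0.2059  0.129 ] [-2.02 -2.35  2.41] [-0.603  0.09   0.039] 35.66869139671326
[(np.int32(70), [306.8, 180.4]), (np.int32(22), [316.1, 185.5])]
0 [[306.9, 180.8], [316.2, 176.5]]
0.1 [[306.9, 179.3], [316.2, 176.5]]
0.2 [[306.7, 177.8], [316.2, 176.5]]
0.3 [[306.4, 176.3], [316.2, 176.5]]
```

>>> {"op": "arm_command", "data": {"rows": [[[38, 0, -0.01, 0.015, 0], [38, 0, 0, 0.01, 0], [38, 0, 0, 0, 0], [38, 0, 0, 0, 0], [38, 0, 0, 0, 0], [38, 0, 0, 0, 0], [44, 0, 0, 0, 0], [44.5, 0, 0, 0, 0], [45, 0, 0, 0, 0], [45, 0, 0, 0, 0]]]}}

```text
t: 28.55
eef_pos: [0.5478, -0.2062, 0.1305]
tool_rot: [-0.0, 0.994, 0.108, -0.0]
contact_force: [-0.9, 0.5, 0.5]
gripper_width: 0.527
grasp_force: 28.0
```

```bash
python3 slope.py
```

```text
[ 0.5478 -0.2062  0.1305] [-0.92  0.47  0.47] [ 0.273 -0.073  0.001] 28.015566766262054
[(np.int32(77), [306.8, 179.9]), (np.int32(24), [316.1, 185.2])]
0 [[306.9, 180.5], [316.2, 176.5]]
0.1 [[306.9, 179.0], [316.2, 176.5]]
0.2 [[306.8, 177.5], [316.2, 176.5]]
0.3 [[306.4, 176.0], [316.2, 176.5]]
```

Net force is near zero, so the tube rests in the groove. I'm letting go gradually.

>>> {"op": "arm_command", "data": {"rows": [[[45.5, 0, 0, 0, 0], [45.8, 0, 0, 0, 0], [46.2, 0, 0, 0, 0], [46.6, 0, 0, 0, 0], [47, 0, 0, 0, 0], [48, 0, 0, 0, 0], [50, 0, 0, 0, 0], [54, 0, 0, 0, 0], [58, 0, 0, 0, 0], [60, 0, 0, 0, 0]]]}}

```text
t: 29.85
eef_pos: [0.5479, -0.2064, 0.1305]
tool_rot: [-0.0, 0.994, 0.108, 0.0]
contact_force: [-0.5, 0.2, 0.7]
gripper_width: 0.707
grasp_force: 0.0
```

```bash
python3 slope.py
```

```text
[ 0.5479 -0.2064  0.1305] [-0.54  0.18  0.65] [-0.014  0.032  0.001] 0.0
[(np.int32(73), [306.9, 180.2]), (np.int32(22), [316.1, 184.8])]
0 [[306.9, 180.5], [316.2, 176.5]]
0.1 [[306.9, 179.0], [316.2, 176.5]]
0.2 [[306.8, 177.4], [316.2, 176.5]]
0.3 [[306.4, 176.0], [316.2, 176.5]]
```

Released: finger force is 0 and the tube stayed. I'm retreating straight up, then moving to the red tab.

>>> {"op": "arm_command", "data": {"rows": [[[68, 0, 0, 0, 0], [68, 0, 0, 0, 0], [68, 0, 0, 0.1, 0], [68, 0, 0, 0.2, 0], [68, 0, 0, 0.2, 0], [68, 0, 0, 0.3, 0], [68, 0, 0, 0.4, 0], [68, 0, 0, 0.4, 0], [68, 0, 0, 0.4, 0], [68, 0, 0, 0.4, 0]]]}}

```text
t: 31.15
eef_pos: [0.5479, -0.2064, 0.2766]
tool_rot: [0.0, 0.994, 0.108, 0.001]
contact_force: [0.3, 0.2, -0.4]
gripper_width: 0.8
grasp_force: 0.0
```

```bash
python3 slope.py|head -2
```

```text
[ 0.5479 -0.2064  0.2766] [ 0.28  0.17 -0.44] [0.019 0.014 0.006] 0.0
[(np.int32(72), [307.0, 180.2]), (np.int32(22), [316.1, 184.8])]
```

>>> {"op": "arm_command", "data": {"rows": [[[0, -0.11, 0.4, 0, -0.2], [0, -0.12, 0.7, 0, -0.25], [0, -0.12, 0.8, 0, -0.25], [0, -0.12, 0.9, 0, -0.25], [0, -0.12, 0.9, 0, -0.25], [0, -0.12, 0.9, 0, -0.25], [0, -0.12, 0.9, 0, -0.25], [0, -0.12, 0.8, 0, -0.25], [0, -0.12, 0.6, 0, -0.25], [0, -0.1, 0.35, 0, -0.1]]]}}

```text
t: 32.45
eef_pos: [0.4769, 0.231, 0.2754]
tool_rot: [-0.0, 1.0, 0.017, 0.0]
contact_force: [-0.3, -0.6, -0.4]
gripper_width: -0.0
grasp_force: 0.0
```

Run:
```python
from h import *
import cv2
o=get_obs(); print(o['eef_pos'],o['gripper_width'])
for n in('top','side'):
    s=cams.read_camera(n); b=s[:,:,::-1].copy(); cv2.imwrite(f'pics/t_{n}.png',b)
h=cv2.cvtColor(cv2.imread('pics/t_side.png'),cv2.COLOR_BGR2HSV)
m=(((h[...,0]<5)|(h[...,0]>174))&(h[...,1]>170)&(h[...,2]>90)).astype(np.uint8); n,_,st,c=cv2.connectedComponentsWithStats(m)
print('red side',[(st[i,:].tolist(),c[i].round(1).tolist()) for i in range(1,n) if st[i,4]>60])
h=cv2.cvtColor(cv2.imread('pics/t_top.png'),cv2.COLOR_BGR2HSV)
m=((h[...,0]<14)&(h[...,1]>140)&(h[...,2]>60)).astype(np.uint8);m[:,:310]=0;m[:,400:]=0;m[:190]=0; n,_,st,c=cv2.connectedComponentsWithStats(m)
print('orange top',[(st[i,:].tolist(),c[i].round(1).tolist()) for i in range(1,n) if st[i,4]>8])
S=[.548,-.206,-2.9276]
print(proj('top',world(S,[[.065,0,.145],[.05,0,.145],[.08,0,.145],[.099,0,.145]])).round(1).tolist())
```

```text
[0.47687961 0.23097536 0.27536254] -0.00046969954408944116
red side [([134, 218, 52, 89, 868], [157.4, 261.6]), ([178, 219, 39, 77, 1188], [196.6, 256.6])]
orange top [([359, 229, 9, 12, 66], [363.2, 233.9]), ([351, 231, 8, 11, 68], [354.4, 236.3]), ([358, 246, 13, 4, 17], [363.9, 247.2])]
[[358.1, 235.5], [356.7, 230.2], [359.5, 240.7], [361.3, 247.5]]
```

The tube's cap lies where predicted (top view about (358.7,235) versus (358.1,235.5)). Now I press the tab along its arc.

>>> {"op": "arm_command", "data": {"rows": [[[0, 0, 0, -0.3, 0], [0, 0, 0, -0.4, 0], [0, 0, 0, -0.4, 0], [0, 0, 0, -0.3, 0], [0, 0, 0, -0.2, 0], [0, 0, 0, -0.1, 0], [0, 0, 0, -0.1, 0], [0, -0.03, 0, -0.1, 0], [0, -0.06, 0, -0.1, 0], [0, -0.06, 0, -0.1, 0]]]}}

```text
t: 33.8
eef_pos: [0.469, 0.2289, 0.1485]
tool_rot: [-0.0, 1.0, 0.016, 0.001]
contact_force: [2.5, 0.8, 3.1]
gripper_width: 0.002
grasp_force: 2.0
```

>>> {"op": "arm_command", "data": {"rows": [[[0, -0.06, 0, -0.1, 0], [0, -0.06, 0, -0.1, 0], [0, -0.05, 0, -0.1, 0], [0, -0.05, 0, -0.1, 0], [0, -0.05, 0, -0.1, 0], [0, -0.05, 0, -0.1, 0], [0, -0.04, 0, -0.1, 0], [0, -0.04, 0, -0.1, 0], [0, -0.03, 0, -0.1, 0], [0, -0.03, 0, -0.1, 0]]]}}

```text
t: 35.05
eef_pos: [0.4409, 0.2285, 0.0881]
tool_rot: [0.0, 1.0, 0.016, -0.0]
contact_force: [3.4, -0.7, 3.7]
gripper_width: 0.002
grasp_force: 1.9
```

Contact is steady at about 4–5 N and the arm is folding. Continuing down to the stop at z of about 0.044.

>>> {"op": "arm_command", "data": {"rows": [[[0, -0.02, 0, -0.1, 0], [0, -0.02, 0, -0.1, 0], [0, -0.02, 0, -0.1, 0], [0, 0, 0, -0.1, 0], [0, 0, 0, -0.1, 0], [0, 0, 0, -0.1, 0], [0, 0, 0, -0.06, 0], [0, 0, 0, 0, 0], [0, 0, 0, 0, 0], [0, 0, 0, 0, 0]]]}}

```text
t: 36.3
eef_pos: [0.4378, 0.2285, 0.049]
tool_rot: [-0.0, 1.0, 0.016, 0.0]
contact_force: [-0.3, -0.1, 0.2]
gripper_width: -0.0
grasp_force: 0.0
```

>>> {"op": "arm_command", "data": {"rows": [[[0, 0, 0, -0.04, 0], [0, 0, 0, -0.04, 0], [0, 0, 0, -0.03, 0], [0, 0, 0, 0, 0], [0, 0, 0, 0, 0], [0, 0, 0, 0, 0], [0, 0, 0, 0, 0], [0, 0, 0, 0, 0], [0, 0, 0, 0, 0], [0, 0, 0, 0, 0]]]}}

```text
t: 37.55
eef_pos: [0.4378, 0.2287, 0.0437]
tool_rot: [0.0, 1.0, 0.016, 0.001]
contact_force: [-3.7, -3.5, 21.0]
gripper_width: -0.002
grasp_force: 10.4
```

```bash
cat > red.py <<'E'
from h import *
import cv2
R=[.5492,.2307,3.1696]
def arm(s,n,y=0,th=.6): return [-.105+s*np.cos(th)-n*np.sin(th),y,.04+s*np.sin(th)+n*np.cos(th)]
for n in('top','side'):
    h=cv2.cvtColor(cams.read_camera(n)[:,:,::-1].copy(),cv2.COLOR_BGR2HSV)
    m=(((h[...,0]<5)|(h[...,0]>174))&(h[...,1]>150)&(h[...,2]>60)).astype(np.uint8); k,_,st,c=cv2.connectedComponentsWithStats(m)
    print(n,'red',[(st[i,:].tolist(),c[i].round(1).tolist()) for i in range(1,k) if st[i,4]>60])
    for th in(0,.06,.2,.6): print(th,proj(n,world(R,[arm(.216+a,.004,b,th) for a,b in((-.022,-.032),(.022,.032),(0,0))])).round(1).tolist())
E
python3 red.py
```

```text
top red [([143, 87, 134, 57, 4447], [214.7, 113.9])]
0 [[193.6, 249.1], [215.3, 262.6], [204.4, 255.9]]
0.06 [[192.7, 249.0], [214.5, 262.6], [203.6, 255.8]]
0.2 [[190.6, 247.7], [212.4, 261.4], [201.4, 254.5]]
0.6 [[184.3, 236.5], [206.0, 248.4], [195.0, 242.3]]
side red [([545, 96, 15, 62, 493], [554.4, 129.8]), ([134, 217, 52, 90, 1318], [157.1, 261.2]), ([178, 219, 39, 82, 1663], [198.4, 259.1]), ([305, 277, 14, 14, 122], [311.7, 284.8])]
0 [[305.1, 287.3], [319.7, 274.6], [312.5, 280.9]]
0.06 [[305.1, 284.4], [319.8, 271.1], [312.5, 277.6]]
0.2 [[304.1, 277.5], [318.9, 262.7], [311.6, 270.0]]
0.6 [[294.5, 258.3], [308.0, 239.3], [301.3, 248.7]]
```

Firm stop felt at z = 0.0437 (21 N), with the tab seen at the flat position. I'm retreating and verifying.

>>> {"op": "arm_command", "data": {"rows": [[[0, 0, 0, 0.1, 0], [0, 0, 0, 0.3, 0], [0, 0, 0, 0.5, 0], [0, 0, 0, 0.6, 0], [0, 0, 0, 0.7, 0], [0, 0, 0, 0.7, 0], [0, 0, 0, 0.5, 0], [0, 0, 0, 0.3, 0], [0, 0, 0, 0, 0], [0, 0, 0, 0, 0]]]}}

```text
t: 38.9
eef_pos: [0.4369, 0.2282, 0.2637]
tool_rot: [0.0, 1.0, 0.016, -0.0]
contact_force: [-0.4, 0.1, -0.0]
gripper_width: 0.004
grasp_force: 0.0
```

```bash
python3 slope.py|head -2; python3 red.py | grep -E "red|^0 "
python3 - <<'E'
from h import *
import cv2
a=cv2.imread('pics/top_raw.png').astype(int); b=cams.read_camera('top')[:,:,::-1].astype(int)
d=(np.abs(a-b).max(2)>60).astype(np.uint8); n,_,st,c=cv2.connectedComponentsWithStats(d)
print([st[i].tolist() for i in range(1,n) if st[i,4]>25])
E
```

```text
[0.4369 0.2282 0.2637] [-0.45  0.1  -0.04] [0.002 0.004 0.01 ] 0.0
[(np.int32(40), [305.4, 179.6])]
top red [([143, 87, 134, 57, 4448], [214.6, 113.9])]
0 [[193.6, 249.1], [215.3, 262.6], [204.4, 255.9]]
side red [([545, 96, 15, 62, 486], [554.4, 130.2]), ([134, 217, 52, 90, 1319], [157.1, 261.2]), ([178, 219, 39, 82, 1662], [198.4, 259.1]), ([305, 277, 14, 14, 174], [312.0, 283.3])]
0 [[305.1, 287.3], [319.7, 274.6], [312.5, 280.9]]
[[343, 185, 9, 7, 48], [187, 192, 13, 41, 238], [201, 193, 6, 38, 185], [343, 192, 25, 50, 508], [212, 196, 3, 38, 49], [109, 230, 153, 168, 5141], [202, 234, 6, 10, 37], [193, 237, 6, 13, 69], [321, 274, 176, 115, 1642], [508, 297, 52, 38, 1153], [239, 386, 19, 34, 248], [528, 408, 10, 12, 68]]
```

```bash
python3 -c "
from station import job
print(job.hand_in())"
```

```text
the job is handed in; nothing more can be done
None
```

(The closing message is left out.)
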